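# Feed a snap cap and press it onto the open vial until it clicks

## Robot

A 6-joint arm with a two-finger parallel gripper is mounted at the origin on a cart in front of the work surface, level with it; the furniture and walls round the work are solid. World frame = base frame: x ahead of the robot, y to its left, z up, the work surface at z = 0. Lengths are in m, angles in rad, forces in N, time in s.
With the tool pointing down it reaches from about 0.375 to 0.975 m from the base axis. Payload 3.8 kg.
Tool frame: the origin (TCP) lies at the very end of the fingers, on their centre line; the grasp point (between the pads) lies 19 mm behind it; z points along the fingers, x is the direction in which the jaws open and shut, and the axes are right-handed (so a half turn about z gives the same grasp; the last joint's range is limited). The gripper opens to 88 mm and grips with 3 to 60 N. Pads are 18 mm wide; open, the fingers measure 123 mm over their backs; the gripper's body (75 mm by 187 mm) begins 45 mm behind the grasp point.
Start: joints at [-1.252, 0.264, 1.604, -0, 1.274, -0.037], TCP at [0.235, -0.633, 0.239] pointing down, gripper open.
Joint ranges: [-2.63, 2.63], [-0.94, 2.18], [0.31, 2.57], [-1.31, 4.45], [0, 2.66], [-2.55, 2.55]. Speed limits (rad/s): [2.57, 2.57, 3.14, 3.14, 3.14, 3.14].

## Interface

Orientations are given as a rotation vector (axis times angle).
In Python, from bench import * gives the robot as it stands.
- The arm moves only by the tool arm_command, never from a script. Its argument "rows" is a list of rows, each a list of 2 entries, a list of its own where there are three numbers: the shift along the world's x, y, z in mm, then the turn, a rotation vector about the world's x, y, z in degrees. A call has 1 to 12 rows; each row is the pose to reach, as a shift and turn from the pose commanded when the call began; what a row does not reach only later rows make up. A row lasts 1/8 s, in which the tool goes at most 62.5 mm and 10.7 degrees, less where a joint would pass 70% of its speed; a pose out of reach is approached as far as the arm can. A call with a gripper value outside its range is refused whole. "jaw" is the opening, from 0 (shut) to 1 (fully open), set as the call begins (left out, the last holds). The fingers move at their own pace and stop on an object; "newtons" is the grip in N (left out, the last holds). Time passes only in rows, so rows that repeat a pose let the fingers close. It gives the time, the measured TCP pose, the force and the opening at its end, in the units of the state.
- observe(): the state, without advancing time (a new reading comes with each control period).
- read_camera(name): name is "side" or "top" or "wrist"; returns a dict with "frame" (480x640x3 uint8, red, green, blue), "range_z" (480x640 float32, m along the optical axis (not along the pixel's ray), 0 where there is no reading), "fx", "fy", "cx", "cy" (pixels), "k1" (the pictures are not rectified: a ray, as slopes to the right and down, at radius r is drawn at 1 + k1 r^2 times it, then the intrinsics apply), "rvec" (rotation vector, rad) and "tvec" (3), from world to camera coordinates, as OpenCV has them; the wrist camera has in their place "mount" (4x4, takes a point from camera to tool coordinates, whose origin is the TCP and whose axes are the tool frame's). Camera axes: x right, y down, z forward; pixel columns grow to the right and rows downward; lengths in m; the calibration is good to about 2 mm. A picture is of the moment at which its call begins: read the wrist's pose just before it.
- job_done(): hands the job in, once; it reports no verdict.
The state is a dict: "clock": time; "qpos": joint angles; "qd": joint speeds; "tau": joint torques, N m; "ee_pos": TCP position; "orientation": TCP orientation; "contact_force": force on the tool from outside, world axes, zero at the start; "ft_torque": the same for the moment, N m; "opening": finger opening in m.
Only numpy, scipy, OpenCV 4.12 (cv2) and the standard library are available. Lean on these libraries where they do the work, as an engineer would, in place of code of your own. Each camera call takes 0.05 s, during which the arm holds its last target. There are 200 camera calls.

## Task

Close the one open sample vial: push the cap feeder's sprung plunger fully through its stroke, once, so that one snap cap slides out of the magazine, and let the plunger spring back. Then pick that cap up and press it straight down on the vial's rim; when it clicks over the rim do not stop, but keep pressing until it is fully home, and finish while still holding the cap pressed firmly down. Leave the two closed vials standing in their places and the beaker and the jar where they are.

Things in the scene. Friction and masses are not known exactly. Their poses are not given: they have to be found in the camera images.
- feeder: Cap feeder fixed to the bench: grey base 182 x 64 mm, top at z = 6 mm; on it a clear square magazine (49 x 51 mm, top at z = 62 mm) with three white snap caps stacked open side down. Origin on the bench under the magazine; x is the way caps come out. The base runs 88 mm to +x as an open tray (4 mm lip at its end) where the cap comes to lie, and 94 mm to -x under the plunger.
- plunger (a joint): Travel of the feeder's plunger along the feeder's +x, in m: 0 at rest, 0.052 at its end stop. A spring drives it back (2.5 N at rest, 7 N at the end stop). At full stroke the lowest cap lies on the tray, its centre 48 mm from the feeder's origin along +x; when the plunger is let go it returns and the next cap drops.
- push_face (a point): Centre of the round pad (27 mm) on the plunger's upright thumb plate (34 mm wide, 6 mm thick, z = 7 to 53 mm), 35 mm above the bench, on the face that looks along the feeder's -x; at rest 91 mm behind the feeder's origin. Push here along the feeder's +x; at full stroke the plate is still 7 mm short of the magazine.
- cap_center (a point): Centre (half-way up) of the lowest cap in the magazine, the one that is fed out. Snap cap: white plastic, round, 41 mm across, 16 mm tall, fluted, open below, 30 g; stiff side, safe to grip across its diameter. On the feeder's tray it stands at z = 6 to 22 mm. The roof is 2.5 mm thick; inside, four sprung tongues grip below the vial's rim.
- cap_seat (a point): Point on the cap's axis at the underside of its roof, 5.5 mm above the cap's centre: it meets the vial's rim (point vial_rim) when the cap is fully home. The tongues touch the rim when this point is 8 mm above it. The push rises to 5 to 20 N at 5 to 6 mm above the rim, drops as the cap clicks over, and climbs again only when the roof sits on the rim.
- vial_rim (a point): Centre of the mouth, at the very top, of the open amber glass vial. Vial: 40 mm across, 69 mm tall, with a 23 mm neck and a rolled rim 28 mm across whose top slopes in to 19 mm. It stands loose and upright in one of the block's three places; the rim is 75 mm above the bench.
- block: Aluminium block fixed to the bench, 64 x 196 x 30 mm, with three bores in a row along its y axis, 66 mm apart; the vials stand in them 24 mm deep (bore floor 6 mm above the bench, 0.8 mm play all round). Origin under its centre.
- vial_b_top (a point): Centre of the top of a closed vial (same vial with its white cap on, top 77.5 mm above the bench) in another place of the block; leave it alone.
- vial_c_top (a point): Centre of the top of the other closed vial (as vial_b_top); leave it alone.
- cap_2_center (a point): Centre of the second cap of the stack (same size); it stays in the magazine.
- cap_3_center (a point): Centre of the top cap of the stack; it stays in the magazine.
- beaker_50: Small glass beaker, 46 x 51 x 59 mm, standing at the back of the bench; origin at the centre of its underside. Leave it alone.
- seal_jar: Small round jar with a lid, 44 mm across, 42 mm tall, standing at the back of the bench; origin at the centre of its underside. Leave it alone.

How it is judged:
On the way, in this order (a step that is already met when the one before it is completed fails the run):
1. the plunger is pushed fully through its stroke and the lowest cap is out of the magazine (value of joint plunger above 0.049 m and x of cap_center in the frame of feeder above 0.043 m).
2. the plunger has sprung back (value of joint plunger below 0.004 m), for 0.1 s.
3. the cap has been lifted and brought over the open vial (horizontal distance between cap_center and vial_rim below 0.012 m and z of cap_seat in the frame of vial_rim above 0.006 m).
At the end, for the whole second after the job is handed in: Cap roof within 1.2 mm of the open vial's rim, centred to 3 mm, level to 0.08 rad, and still pressed down by the gripper with over 5 N; all vials upright in their places (moved under 8 mm); plunger back at rest; the other two caps in the magazine, one cap lower (z of cap_seat in the frame of vial_rim below 0.0012 m and horizontal distance between cap_seat and vial_rim below 0.003 m and angle between the z axis of cap_seat and the z axis of vial_rim, either way round below 0.08 rad and contact force between cap and vial above 5 N and contact force between the fingers and cap above 3 N and angle between vial_rim's own z axis and vertical below 0.1 rad and height (world z) of vial_rim below 0.078 m and distance of each of vial_rim, vial_b_top, vial_c_top from where it was at the start of the episode below 0.008 m and value of joint plunger below 0.004 m and horizontal distance between each of cap_2_center, cap_3_center and feeder below 0.006 m and height (world z) of cap_3_center below 0.034 m); the arm keeps its last pose, push and grip.
It fails at once if a second cap is pushed out of the magazine (horizontal distance between any of cap_2_center, cap_3_center and feeder above 0.015 m).
It fails at once if a closed vial is pulled out or knocked over (distance of any of vial_b_top, vial_c_top from where it was at the start of the episode above 0.015 m).
It fails at once if the beaker or the jar is knocked about (distance of any of beaker_50, seal_jar from where it was at the start of the episode above 0.02 m).
It also fails if it takes over 64 s, if anything falls off the work surface, if the arm or the gripper's body presses on something with over 40 N, if the wrist force passes 120 N, or if a joint passes its speed limit or range.

## Working session

There is one attempt and no reset: what is moved stays moved. The work goes in short steps, Python scripts to look and compute and a tool call to move; the robot and the scene stay as the last step left them, time stands still between calls to the robot, and variables do not carry over. Pictures are saved under pics/ and viewed, on a budget of 10 in all, crops included, one or two more only if the job needs it, and the job is handed in when it is done.

Besides the shell and the picture viewer there is one more tool, called after ">>>" as name(argument=value, ...) on one line, values as JSON. arm_command: Moves the arm, as the interface text tells. Its arguments: {"type":"object","properties":{"rows":{"type":"array"},"jaw":{"type":"number"},"newtons":{"type":"number"}},"required":["rows"]}

```bash
mkdir -p pics
cat > h.py <<'E'
from bench import *
import numpy as np, cv2
from scipy.spatial.transform import Rotation as R
def cam(n):
    s=observe(); c=read_camera(n)
    K=np.array([[c['fx'],0,c['cx']],[0,c['fy'],c['cy']],[0,0,1.]])
    if 'mount' in c:
        T=np.eye(4);T[:3,:3]=R.from_rotvec(s['orientation']).as_matrix();T[:3,3]=s['ee_pos']
        T=T@np.array(c['mount'])
    else:
        T=np.eye(4);r=R.from_rotvec(np.ravel(c['rvec'])).as_matrix();T[:3,:3]=r.T;T[:3,3]=-r.T@np.ravel(c['tvec'])
    c['K']=K;c['T']=T
    return c
def slopes(c,uv):
    uv=np.asarray(uv,float).reshape(-1,1,2)
    return cv2.undistortPoints(uv,c['K'],np.array([c['k1'],0,0,0.]))[:,0]
def plane(c,uv,z):
    s=slopes(c,uv); d=np.c_[s,np.ones(len(s))]@c['T'][:3,:3].T; o=c['T'][:3,3]
    return o+d*((z-o[2])/d[:,2])[:,None]
def cloud(c):
    v,u=np.mgrid[0:480,0:640]; s=slopes(c,np.c_[u.ravel(),v.ravel()])
    z=c['range_z'].ravel()[:,None]
    P=np.c_[s*z,z]@c['T'][:3,:3].T+c['T'][:3,3]; P[z[:,0]==0]=np.nan
    return P.reshape(480,640,3)
def save(c,f): cv2.imwrite('pics/'+f,cv2.cvtColor(c['frame'],cv2.COLOR_RGB2BGR))
E
python3 - <<'E'
from h import *
s=observe();print(s)
for n in ['top','side']:
    c=cam(n);save(c,n+'1.png');print(n,c['T'].round(3),c['K'][0],c['k1'])
    np.savez(n+'.npz',**{k:v for k,v in c.items()})
E
```

```text
{'clock': 0.0, 'qpos': array([-1.25190420e+00,  2.64728597e-01,  1.60532912e+00,  1.27628641e-05,
        1.27373824e+00, -3.68753676e-02]), 'qd': array([-7.05984376e-04, -6.98860086e-04,  6.05280162e-04,  1.41064265e-03,
       -1.02042686e-03,  5.05169834e-05]), 'tau': array([ 1.08900936e-04, -5.02112031e+01, -3.56872416e+01,  7.28702964e-02,
        2.93278461e-02, -1.48598210e-04]), 'ee_pos': array([ 0.23490606, -0.63205555,  0.23742882]), 'orientation': array([-2.57836649,  1.79255333,  0.00275422]), 'contact_force': array([ 0.74839799, -0.21240389, -0.79159885]), 'ft_torque': array([-0.02988419, -0.01093922,  0.00614755]), 'opening': 0.08800596912791599}
top [[-0.023 -0.98   0.198  0.281]
 [-1.     0.024 -0.     0.069]
 [-0.005 -0.198 -0.98   1.182]
 [ 0.     0.     0.     1.   ]] [570.67896243   0.         326.14110659] 0.012200421786056237
side [[-0.997 -0.058  0.051  0.45 ]
 [-0.077  0.658 -0.749  0.997]
 [ 0.01  -0.75  -0.661  0.919]
 [ 0.     0.     0.     1.   ]] [528.91016313   0.         319.03902737] -0.024996955443868173
```

View pics/top1.png

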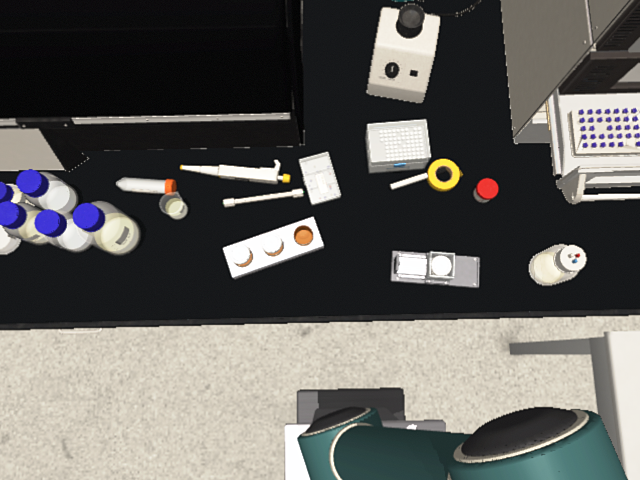

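View pics/side1.png

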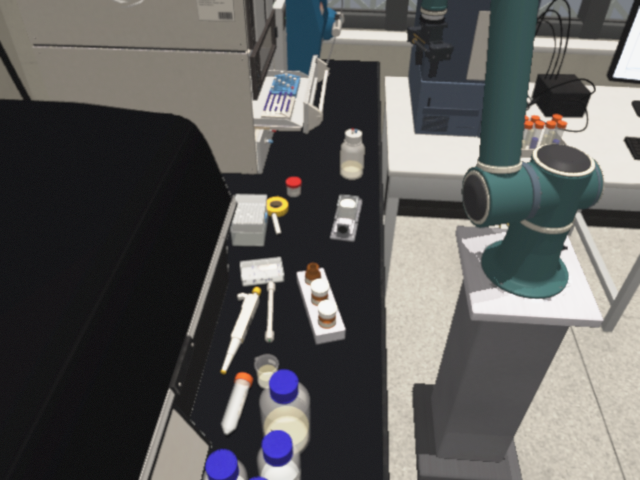

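The top view shows the block at (273,248) with the open amber vial at (304,236) and the closed vials at (243,257) and (274,247). The feeder is at (435,268), with its magazine near (441,267). I'll zoom in to see which way the feeder points.

Run:
```python
from h import *
a=cv2.imread('pics/top1.png');b=cv2.imread('pics/side1.png')
A=cv2.resize(a[235:300,380:490],(800,473)[0:2],interpolation=cv2.INTER_CUBIC)[:, :]
A=cv2.resize(A,(500,295));B=cv2.resize(b[180:250,315:375],(253,295),interpolation=cv2.INTER_CUBIC)
C=cv2.resize(a[210:285,215:335],(480,300),interpolation=cv2.INTER_CUBIC)
o=np.zeros((600,760,3),np.uint8);o[:295,:500]=A;o[:295,505:758]=B;o[300:,:480]=C
cv2.imwrite('pics/crop1.png',o)
c=cam('top');P=cloud(c)
for v in (262,268,274):
    print(v,[(u,(P[v,u]*1000).round().tolist()) for u in range(386,486,4)])
```

```text
262 [(386, [468.0, -55.0, -0.0]), (390, [467.0, -63.0, 3.0]), (394, [463.0, -69.0, 25.0]), (398, [459.0, -74.0, 51.0]), (402, [464.0, -86.0, 17.0]), (406, [463.0, -94.0, 21.0]), (410, [463.0, -102.0, 20.0]), (414, [463.0, -111.0, 19.0]), (418, [463.0, -118.0, 22.0]), (422, [463.0, -127.0, 19.0]), (426, [463.0, -135.0, 18.0]), (430, [456.0, -136.0, 58.0]), (434, [457.0, -145.0, 55.0]), (438, [456.0, -152.0, 57.0]), (442, [457.0, -161.0, 53.0]), (446, [456.0, -168.0, 57.0]), (450, [456.0, -177.0, 53.0]), (454, [455.0, -183.0, 62.0]), (458, [463.0, -204.0, 6.0]), (462, [463.0, -213.0, 4.0]), (466, [463.0, -220.0, 7.0]), (470, [463.0, -229.0, 5.0]), (474, [463.0, -238.0, 3.0]), (478, [461.0, -244.0, 11.0]), (482, [462.0, -255.0, 3.0])]
268 [(386, [455.0, -54.0, -1.0]), (390, [455.0, -63.0, -3.0]), (394, [450.0, -67.0, 33.0]), (398, [447.0, -73.0, 50.0]), (402, [451.0, -85.0, 19.0]), (406, [452.0, -94.0, 16.0]), (410, [451.0, -102.0, 19.0]), (414, [452.0, -111.0, 14.0]), (418, [450.0, -118.0, 22.0]), (422, [450.0, -126.0, 19.0]), (426, [451.0, -135.0, 17.0]), (430, [444.0, -135.0, 64.0]),
[... 423 characters left out ...]
 [442.0, -62.0, 1.0]), (394, [441.0, -70.0, 4.0]), (398, [440.0, -77.0, 15.0]), (402, [439.0, -84.0, 20.0]), (406, [439.0, -93.0, 17.0]), (410, [440.0, -103.0, 8.0]), (414, [439.0, -110.0, 16.0]), (418, [438.0, -117.0, 23.0]), (422, [439.0, -126.0, 15.0]), (426, [439.0, -136.0, 7.0]), (430, [432.0, -135.0, 60.0]), (434, [436.0, -148.0, 30.0]), (438, [433.0, -151.0, 54.0]), (442, [432.0, -159.0, 55.0]), (446, [433.0, -169.0, 48.0]), (450, [435.0, -180.0, 32.0]), (454, [431.0, -182.0, 60.0]), (458, [438.0, -202.0, 8.0]), (462, [438.0, -211.0, 6.0]), (466, [437.0, -218.0, 9.0]), (470, [437.0, -227.0, 7.0]), (474, [438.0, -236.0, 4.0]), (478, [437.0, -243.0, 10.0]), (482, [438.0, -254.0, -3.0])]
```

View pics/crop1.png

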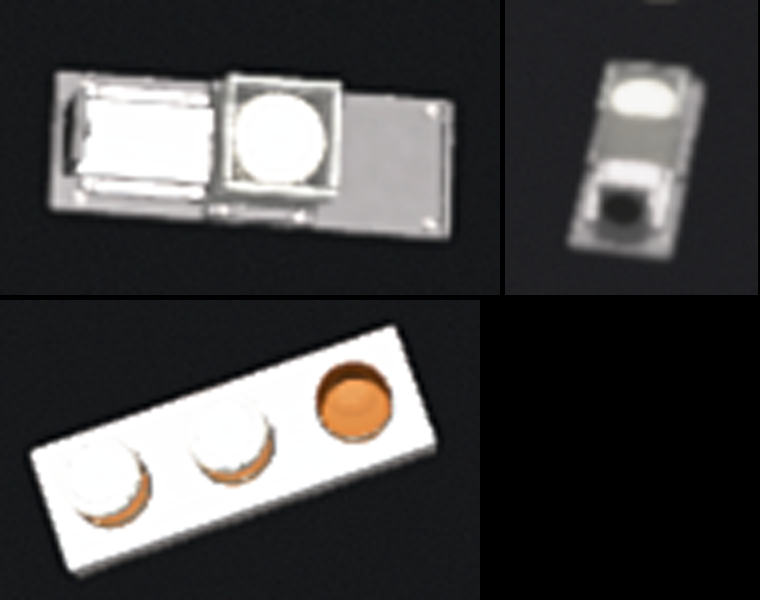

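The feeder's black pad is on the left end (about y=-0.066) and the tray on the right, so feeder +x is roughly world -y. The open vial is the right-hand one in the block. Next I'll fit both numerically.

Run:
```python
from h import *
c=cam('top');g=cv2.cvtColor(c['frame'],cv2.COLOR_RGB2GRAY)
def fit(u0,u1,v0,v1,z,ue0,ue1):
    m=(g[v0:v1,u0:u1]>75).astype(np.uint8)
    n,l,st,_=cv2.connectedComponentsWithStats(m);k=1+st[1:,4].argmax();m=l==k
    cols=[(u0+u,v0+np.where(m[:,u])[0].max()+.5) for u in range(ue0-u0,ue1-u0)]
    W=plane(c,cols,z)[:,:2]
    p=cv2.fitLine(W.astype(np.float32),cv2.DIST_HUBER,0,.001,.001).ravel()
    ys,xs=np.where(m)
    return p,m,plane(c,np.c_[xs+u0,ys+v0],z),st[k]
p,m,W,st=fit(380,492,238,300,.006,396,472)
d=p[:2]*(-np.sign(p[1])); n=np.array([-d[1],d[0]]);n*=np.sign(n[0])
print('feeder dir',d,'ang',np.degrees(np.arctan2(d[1],d[0])),st)
s=(W[:,:2]-p[2:])@d; print('ends',np.percentile(s,[0,.3,99.7,100]))
lo,hi=s.min(),s.max()
for nm,t in(('fromleft',lo+.094),('fromright',hi-.088)): print(nm,p[2:]+d*t+n*.032)
# magazine cap top circle at z~.054
hsv=cv2.cvtColor(c['frame'],cv2.COLOR_RGB2HSV)
m=((hsv[...,0]>5)&(hsv[...,0]<22)&(hsv[...,1]>120)).astype(np.uint8);m[:,:290]=0;m[:,320:]=0;m[:220]=0;m[255:]=0
ys,xs=np.where(m);print('amber',xs.min(),xs.max(),ys.min(),ys.max(),xs.mean(),ys.mean(), plane(c,[[xs.mean(),ys.mean()]],.075))
p,m,W,st=fit(215,335,210,285,.03,240,318)
d=p[:2]*np.sign(-p[1]);print('block dir',d,np.degrees(np.arctan2(d[1],d[0])))
```

```text
feeder dir [-0.09894755 -0.99509263] ang -95.678566 [  11   13   89   37 2756]
ends [-0.08993412 -0.08907851  0.09266453  0.09305983]
fromleft [ 0.44988064 -0.15751843]
fromright [ 0.44978229 -0.1585075 ]
amber 294 312 226 243 302.92830188679244 234.79622641509434 [[0.51434407 0.11515272 0.075     ]]
block dir [ 0.3118376 -0.9501354] -71.82999
```

>>> arm_command(rows=[[[19,50,0],[0,0,5.3]],[[38,100,0],[0,0,10.7]],[[57,150,0],[0,0,16]],[[76,200,0],[0,0,21.3]],[[95,250,0],[0,0,26.7]],[[114,300,0],[0,0,32]],[[133,350,0],[0,0,37.3]],[[152,400,0],[0,0,42.7]],[[171,450,0],[0,0,48]],[[190,500,0],[0,0,53.3]],[[209,550,0],[0,0,58.7]],[[228,600,0],[0,0,64]]], jaw=0, newtons=40)

```text
clock: 1.7
ee_pos: [0.4634, -0.031, 0.2389]
orientation: [3.138, -0.149, 0.001]
contact_force: [0.5, -0.6, -0.2]
opening: 0.0003
```

>>> arm_command(rows=[[[0,0,0],[0,0,0]],[[0,0,0],[0,0,0]]])

```text
clock: 1.95
ee_pos: [0.4628, -0.0329, 0.2385]
orientation: [3.137, -0.153, -0.001]
contact_force: [0.2, 0.0, 0.4]
opening: 0.0002
```

Run:
```python
from h import *
s=observe();print(s['clock'],s['ee_pos'],s['opening'],s['contact_force'],R.from_rotvec(s['orientation']).as_matrix().round(3))
c=cam('wrist');save(c,'w1.png');print(c['T'].round(3))
```

```text
1.95 [ 0.46280481 -0.03286052  0.23850314] 0.00024854666660084927 [0.24742894 0.02660193 0.43488933] [[ 0.995 -0.097 -0.001]
 [-0.097 -0.995 -0.001]
 [-0.001  0.001 -1.   ]]
[[ 0.995 -0.094 -0.026  0.469]
 [-0.098 -0.96  -0.263  0.035]
 [-0.     0.264 -0.964  0.385]
 [ 0.     0.     0.     1.   ]]
```

View pics/w1.png

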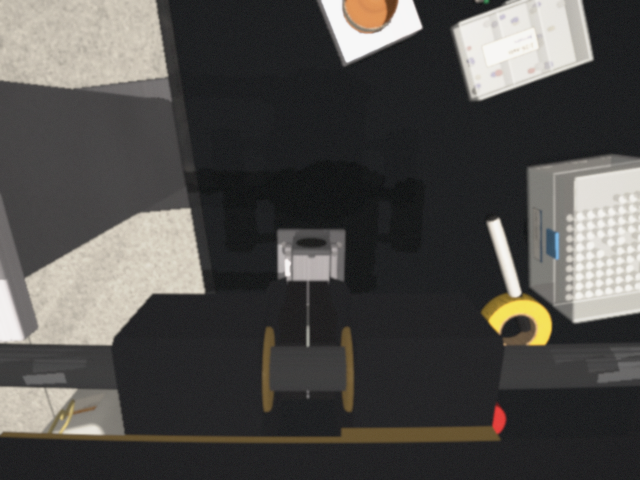

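The wrist view shows the black pad at (312,242), in line with the finger centre line (308). Next I descend behind it.

>>> arm_command(rows=[[[0,0,-54],[0,0,0]],[[0,0,-108],[0,0,0]],[[0,0,-162],[0,0,0]],[[0,0,-200],[0,0,0]],[[0,0,-215],[0,0,0]],[[0,0,-215],[0,0,0]]])

```text
clock: 2.75
ee_pos: [0.4625, -0.0336, 0.0233]
orientation: [-3.138, 0.157, 0.003]
contact_force: [1.0, 0.2, 0.1]
opening: 0.0005
```

>>> arm_command(rows=[[[-1,-10,0],[0,0,0]],[[-2,-20,0],[0,0,0]],[[-3,-28,0],[0,0,0]],[[-3.5,-36,0],[0,0,0]],[[-4,-44,0],[0,0,0]],[[-5,-52,0],[0,0,0]],[[-6,-60,0],[0,0,0]],[[-6.6,-66,0],[0,0,0]],[[-6.6,-66,0],[0,0,0]]])

```text
clock: 3.88
ee_pos: [0.4574, -0.0989, 0.0242]
orientation: [-3.137, 0.155, -0.002]
contact_force: [2.0, 6.1, 4.4]
opening: 0.0004
```

>>> arm_command(rows=[[[-0.4,-4,0],[0,0,0]],[[-0.7,-7,0],[0,0,0]],[[-0.9,-9,0],[0,0,0]],[[-0.9,-9,0],[0,0,0]]])

```text
clock: 4.38
ee_pos: [0.4565, -0.1074, 0.0242]
orientation: [-3.137, 0.155, -0.002]
contact_force: [2.4, 6.6, 4.5]
opening: 0.0003
```

>>> arm_command(rows=[[[-0.2,-2,0],[0,0,0]],[[-0.4,-4,0],[0,0,0]],[[-0.4,-4,0],[0,0,0]]])

```text
clock: 4.75
ee_pos: [0.4561, -0.1113, 0.0242]
orientation: [-3.137, 0.155, -0.002]
contact_force: [2.3, 7.0, 3.5]
opening: 0.0002
```

Run:
```python
from h import *
s=observe();print(s['ee_pos'],s['contact_force'])
F=np.array([.4498,-.158]);d=np.array([-.099,-.995]);print((s['ee_pos'][:2]-F)@d)
```

```text
[ 0.45609218 -0.11132392  0.02419806] [2.25474933 6.97946138 3.46273161]
-0.047065621831463136
```

>>> arm_command(rows=[[[-0.1,-1.5,0],[0,0,0]],[[-0.3,-3,0],[0,0,0]],[[-0.3,-3,0],[0,0,0]]])

```text
clock: 5.12
ee_pos: [0.456, -0.1118, 0.0243]
orientation: [-3.132, 0.157, -0.002]
contact_force: [3.4, 18.4, 6.8]
opening: 0.0004
```

The force jumped to 18 N, so the plunger is on its end stop. I'll retreat and then look.

>>> arm_command(rows=[[[1,10,0],[0,0,0]],[[2,20,0],[0,0,0]],[[3,30,0],[0,0,0]],[[4,42,0],[0,0,0]],[[6,60,0],[0,0,0]],[[8,80,0],[0,0,0]],[[8,85,20],[0,0,0]],[[8,85,70],[0,0,0]],[[8,85,130],[0,0,0]],[[8,85,190],[0,0,0]],[[8,85,216],[0,0,0]],[[8,85,216],[0,0,0]]])

```text
clock: 6.62
ee_pos: [0.464, -0.0302, 0.2417]
orientation: [3.136, -0.154, 0.006]
contact_force: [-0.4, 0.0, 0.5]
opening: 0.0003
```

Run:
```python
from h import *
s=observe();print(s['clock'],s['ee_pos'])
c=cam('top');P=cloud(c)
a=cv2.cvtColor(c['frame'],cv2.COLOR_RGB2BGR)
cv2.imwrite('pics/t2.png',cv2.resize(a[225:310,370:500],(780,510),interpolation=cv2.INTER_CUBIC))
```

```text
6.625 [ 0.46397209 -0.03023762  0.24167665]
```

View pics/t2.png

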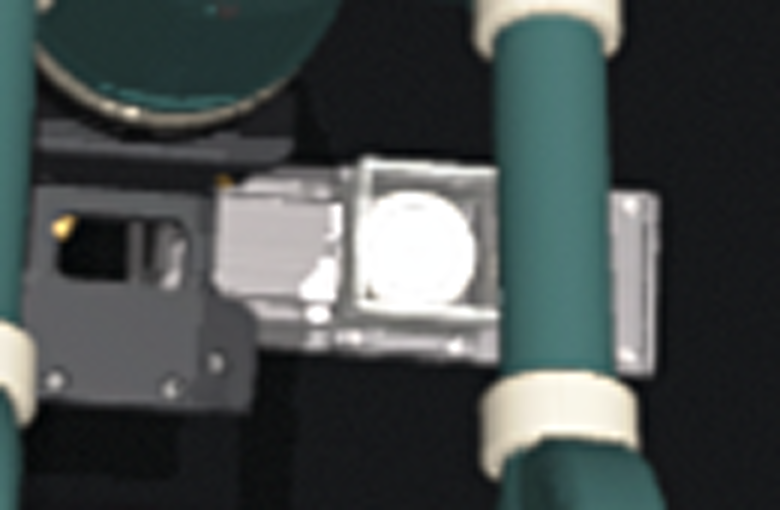

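The top view is blocked over the tray by the arm link, so I'll use the wrist camera. It will measure the vial first, then the fed cap.

>>> arm_command(rows=[[[20,35,0],[0,0,0]],[[40,70,0],[0,0,0]],[[50,85,0],[0,0,0]],[[50,85,0],[0,0,0]],[[50,85,0],[0,0,0]]], jaw=0.75)

```text
clock: 7.3
ee_pos: [0.5119, 0.0545, 0.2386]
orientation: [3.137, -0.154, -0.004]
contact_force: [-0.2, 0.1, 0.8]
opening: 0.0482
```

Run:
```python
from h import *
s=observe();print(s['clock'],s['ee_pos'],s['qd'].round(4))
c=cam('wrist');save(c,'w2.png');np.savez('w2.npz',**c)
```

```text
7.3 [0.51194431 0.05445425 0.23857048] [-0.0112 -0.0112 -0.0019  0.0032 -0.0025  0.0015]
```

>>> arm_command(rows=[[[-6,-50,0],[0,0,0]],[[-12,-100,0],[0,0,0]],[[-20,-150,0],[0,0,0]],[[-30,-200,0],[0,0,0]],[[-40,-250,0],[0,0,0]],[[-60,-300,0],[0,0,0]],[[-69,-310,0],[0,0,0]],[[-69,-310,0],[0,0,0]],[[-69,-310,0],[0,0,0]]])

```text
clock: 8.48
ee_pos: [0.444, -0.2539, 0.2398]
orientation: [-3.137, 0.153, -0.001]
contact_force: [0.3, -0.6, -0.2]
opening: 0.0662
```

Run:
```python
from h import *
s=observe();print(s['clock'],s['ee_pos'],s['qd'].round(4))
c=cam('wrist');save(c,'w3.png');np.savez('w3.npz',**c)
a=cv2.imread('pics/w2.png');b=cv2.imread('pics/w3.png')
cv2.imwrite('pics/w23.png',np.hstack([cv2.resize(a,(400,300)),cv2.resize(b,(400,300))]))
```

```text
8.475 [ 0.44402593 -0.25386143  0.23977804] [ 0.0153  0.0025 -0.0039 -0.0011 -0.0013 -0.0028]
```

View pics/w23.png

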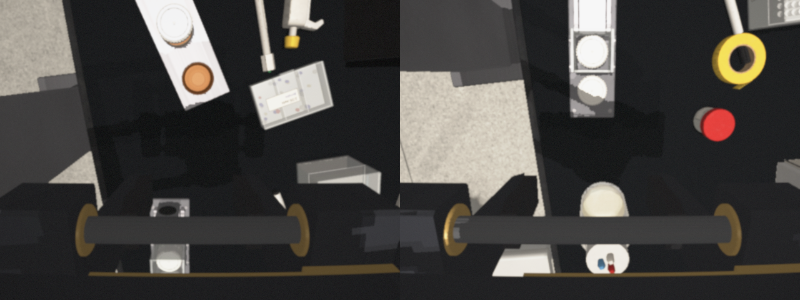

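The cap has been fed onto the tray at about (307,145) in full-size pixels, partly in shadow. The vial is at about (315,125) in its own frame. Now I'll locate both accurately.

Run:
```python
from h import *
def ld(f): return dict(np.load(f))
w2,w3=ld('w2.npz'),ld('w3.npz'); f=w3['K'][0,0];print('f',f)
for nm,w,(u0,u1,v0,v1),r in(('vial',w2,(275,360,85,165),(10,32)),('cap',w3,(265,350,95,195),(15,40))):
    a=cv2.cvtColor(w['frame'],cv2.COLOR_RGB2BGR)[v0:v1,u0:u1]
    b=cv2.resize(a,None,fx=4,fy=4,interpolation=cv2.INTER_CUBIC)
    g=cv2.GaussianBlur(b[...,1],(7,7),0)
    C=cv2.HoughCircles(g,cv2.HOUGH_GRADIENT_ALT,1.5,8,param1=60,param2=.6,minRadius=r[0]*4,maxRadius=r[1]*4)
    if C is not None:
        for x,y,rr in C[0][:8]:
            cv2.circle(b,(int(x),int(y)),int(rr),(0,0,255),1)
            uv=[(x+.5)/4-.5+u0,(y+.5)/4-.5+v0]
            z=w['range_z'][int(uv[1]),int(uv[0])]
            print(nm,np.round(uv,1),'r px',rr/4,'z',z,'cap top r mm',rr/4/f*z*1e3, [plane(w,[uv],h)[0,:2].round(4) for h in((.022,.054) if nm=='cap' else(.075,.03))])
    w[nm]=b
    globals()[nm]=b
h=max(vial.shape[0],cap.shape[0]);o=np.zeros((h,vial.shape[1]+cap.shape[1],3),np.uint8)
o[:vial.shape[0],:vial.shape[1]]=vial;o[:cap.shape[0],vial.shape[1]:]=cap;cv2.imwrite('pics/d1.png',o)
```

```text
f 419.71030809119975
vial [315.9 125.1] r px 25.782103 z 0.364494 cap top r mm 22.39025683385542 [array([0.5233, 0.1168]), array([0.524 , 0.1159])]
vial [315.9 125.1] r px 20.833294 z 0.364494 cap top r mm 18.092504283252616 [array([0.5233, 0.1168]), array([0.524 , 0.1159])]
cap [305.9 145.2] r px 24.854534 z 0.35747313 cap top r mm 21.168954085352592 [array([ 0.4468, -0.2081]), array([ 0.447 , -0.2062])]
```

View pics/d1.png

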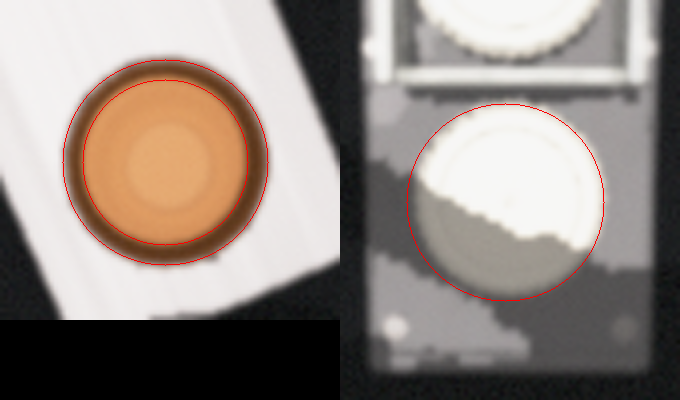

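Run:
```python
from h import *
w=dict(np.load('w2.npz'));P=cloud(w)
for nm,(u,v) in (('inner',(316,125)),):
  for r in (0,6,12,16,18,20,22,24,26,28,32):
    t=np.arange(0,6.28,.3);q=P[(v+r*np.sin(t)).round().astype(int),(u+r*np.cos(t)).round().astype(int)]
    print(r,np.nanmedian(q[:,2]).round(4),np.isnan(q[:,2]).sum())
print(w['T'][:3,3])
t=dict(np.load('top.npz'));s=dict(np.load('side.npz'))
b=cv2.cvtColor(t['frame'],cv2.COLOR_RGB2BGR);bs=cv2.cvtColor(s['frame'],cv2.COLOR_RGB2BGR)
a=cv2.cvtColor(w['frame'],cv2.COLOR_RGB2BGR)
o=np.zeros((600,800,3),np.uint8)
o[:360,:400]=cv2.resize(b[215:251,284:324],(400,360),interpolation=cv2.INTER_CUBIC)
o[:360,400:]=cv2.resize(bs[255:291,293:333],(400,360),interpolation=cv2.INTER_CUBIC)
o[360:,:320]=cv2.resize(a[0:150,220:420],(320,240))
cv2.imwrite('pics/d2.png',o)
```

```text
0 0.0092 0
6 0.0083 0
12 0.0739 0
16 0.0741 0
18 0.071 0
20 0.0534 0
22 0.0527 0
24 0.0505 0
26 0.0468 0
28 0.0298 1
32 0.0303 0
[0.51833097 0.12269243 0.38457538]
```

View pics/d2.png

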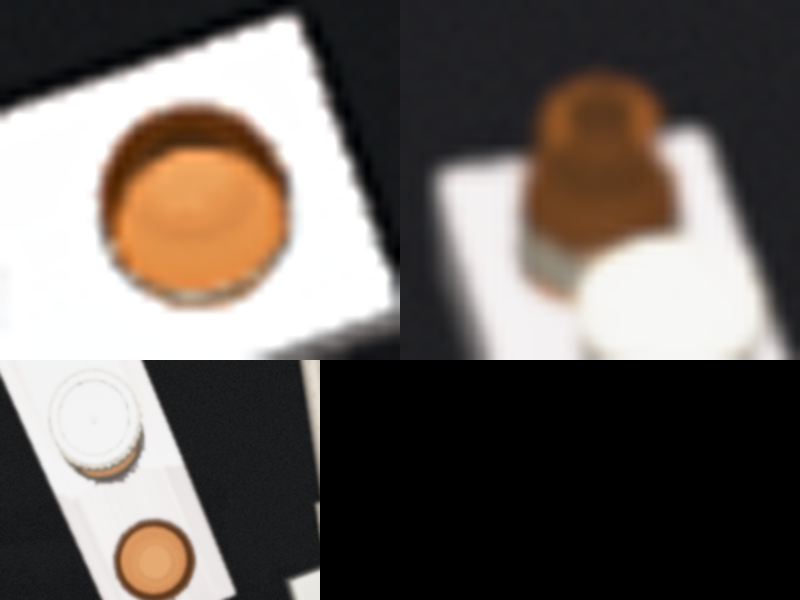

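>>> arm_command(rows=[[[2,23,0],[0,0,0]],[[3,46,-30],[0,0,0]],[[3,46,-85],[0,0,0]],[[3,46,-140],[0,0,0]],[[3,46,-180],[0,0,0]],[[3,46,-190],[0,0,0]],[[3,46,-190],[0,0,0]],[[3,46,-190],[0,0,0]]])

```text
clock: 9.52
ee_pos: [0.4488, -0.2093, 0.0518]
orientation: [3.136, -0.153, 0.005]
contact_force: [0.3, -0.1, -0.2]
opening: 0.0661
```

Run:
```python
from h import *
s=observe();print(s['clock'],s['ee_pos'],s['contact_force'])
w=dict(np.load('w2.npz'));P=cloud(w)[80:170,270:365].reshape(-1,3)
for lo,hi in((.066,.09),(.045,.09)):
    q=P[(P[:,2]>lo)&(P[:,2]<hi)&(np.hypot(P[:,0]-.5233,P[:,1]-.1168)<.024)];print(len(q),q.mean(0),(q.max(0)+q.min(0))/2)
    print(cv2.minEnclosingCircle(q[:,:2].astype(np.float32)))
```

```text
9.525 [ 0.44880763 -0.20933876  0.05177363] [ 0.3325426  -0.09575585 -0.22562873]
830 [0.52401327 0.11601415 0.07304131] [0.52406164 0.11586528 0.07136059]
((0.5241144299507141, 0.11582037061452866), 0.014139934442937374)
1823 [0.52378671 0.11644107 0.06133328] [0.52413381 0.11585662 0.06086298]
((0.5241082906723022, 0.11576931923627853), 0.020492183044552803)
```

>>> arm_command(rows=[[[-2,1,-15],[0,0,0]],[[-2,1,-30],[0,0,0]],[[-2,1,-38],[0,0,0]],[[-2,1,-42],[0,0,0]],[[-2,1,-42],[0,0,0]],[[-2,1,-42],[0,0,0]]])

```text
clock: 10.28
ee_pos: [0.4452, -0.2079, 0.0079]
orientation: [3.138, -0.154, 0.001]
contact_force: [0.2, 0.5, 0.0]
opening: 0.0661
```

Run:
```python
from h import *
s=observe();print(s['clock'],s['ee_pos'],s['contact_force'],s['opening'])
```

```text
10.275 [ 0.4452015  -0.20788312  0.00793003] [0.16055103 0.4908678  0.01411832] 0.06613013479934432
```

>>> arm_command(rows=[[[0,0,0],[0,0,0]],[[0,0,0],[0,0,0]],[[0,0,0],[0,0,0]],[[0,0,0],[0,0,0]],[[0,0,0],[0,0,0]]], jaw=0, newtons=50)

```text
clock: 10.9
ee_pos: [0.4452, -0.2078, 0.0079]
orientation: [3.138, -0.154, 0.001]
contact_force: [-0.6, 0.8, 2.5]
opening: 0.0401
```

>>> arm_command(rows=[[[0,0,10],[0,0,0]],[[0,0,50],[0,0,0]],[[0,0,100],[0,0,0]],[[0,0,150],[0,0,0]],[[0,0,150],[0,0,0]]])

```text
clock: 11.52
ee_pos: [0.4482, -0.2094, 0.1632]
orientation: [3.133, -0.154, 0.015]
contact_force: [0.1, -0.8, 0.1]
opening: 0.0402
```

>>> arm_command(rows=[[[7,30,0],[0,0,2]],[[17,70,0],[0,0,5]],[[29,120,0],[0,0,9]],[[41,170,0],[0,0,13]],[[53,220,0],[0,0,17]],[[64,265,0],[0,0,20]],[[73,300,0],[0,0,22]],[[78,320,0],[0,0,24]],[[79,324,0],[0,0,24]],[[79,324,0],[0,0,24]],[[79,324,0],[0,0,24]]])

```text
clock: 12.9
ee_pos: [0.5236, 0.1152, 0.1576]
orientation: [3.101, 0.5, -0.001]
contact_force: [0.7, -0.2, 0.2]
opening: 0.0405
```

Run:
```python
from h import *
s=observe();print(s['clock'],s['ee_pos'],s['orientation'],s['contact_force'],s['opening'])
c=cam('wrist');save(c,'w4.png');np.savez('w4.npz',**c)
c=cam('side');np.savez('s4.npz',**c)
a=cv2.imread('pics/w4.png');b=cv2.cvtColor(c['frame'],cv2.COLOR_RGB2BGR)
o=np.zeros((480,800,3),np.uint8);o[:300,:400]=cv2.resize(a,(400,300));o[:480,400:]=cv2.resize(b[190:310,270:370],(400,480),interpolation=cv2.INTER_CUBIC)
cv2.imwrite('pics/d4.png',o)
```

```text
12.9 [0.52364577 0.11515083 0.15755193] [ 3.10128596e+00  4.99599589e-01 -7.73891558e-04] [ 0.72812985 -0.15606563  0.23542642] 0.04048654412154938
```

View pics/d4.png

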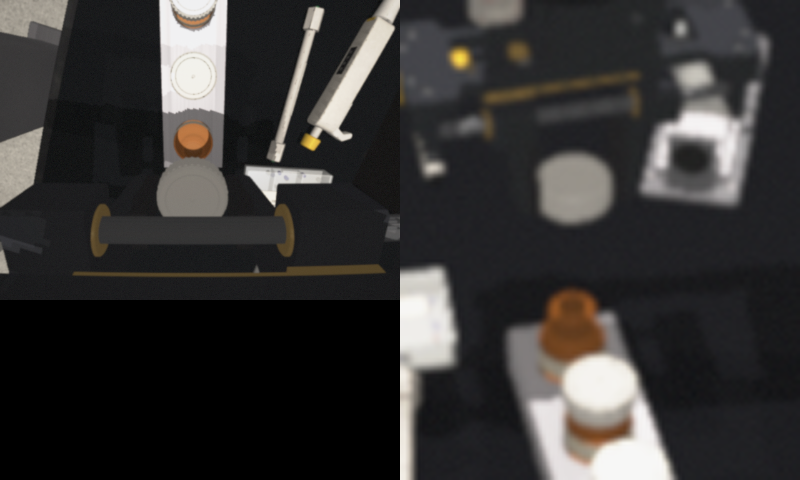

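The cap is held over the vial. In the wrist view its top is at about (307,312) full-size. Now I'll measure it relative to the tool.

Run:
```python
from h import *
from scipy.optimize import least_squares
w=dict(np.load('w4.npz'));P=cloud(w);s=observe();p=s['ee_pos'];print(p)
hsv=cv2.cvtColor(w['frame'],cv2.COLOR_RGB2HSV)
R0=P[240:350,240:375];V=w['frame'][240:350,240:375].mean(2)
m=(V>75)&(abs(R0[...,2]-.172)<.02)
q=R0[m];print(m.sum(),np.percentile(q[:,2],[5,25,50,75,95]))
top=R0[m&(R0[...,2]>.165)]
# plane tilt of the top face
A=np.c_[top[:,:2]-top[:,:2].mean(0),np.ones(len(top))];k=np.linalg.lstsq(A,top[:,2],rcond=None)[0];print('tilt',k)
t=top[:,:2];h=cv2.convexHull(t.astype(np.float32))[:,0]
# boundary: per angle farthest point, camera-side half only
c0=t.mean(0)
for z in (.1717,.164):
  mm=m.astype(np.uint8)
  cs,_=cv2.findContours(mm,cv2.RETR_EXTERNAL,cv2.CHAIN_APPROX_NONE);c=max(cs,key=len)[:,0]+[240,240]
  X=plane(w,c[c[:,1]<330],z)[:,:2]
  r=least_squares(lambda a:np.hypot(X[:,0]-a[0],X[:,1]-a[1])-a[2],[p[0],p[1],.02],loss='soft_l1',f_scale=.0005)
  print(z,len(X),r.x,np.sqrt((r.fun**2).mean()), 'rel TCP',r.x[:2]-p[:2])
print('hull',cv2.minEnclosingCircle(t.astype(np.float32)))
```

```text
[0.52383278 0.11528269 0.15773905]
9048 [0.16133842 0.17026214 0.17089077 0.17144141 0.17224351]
tilt [ 0.00787209 -0.02507835  0.17084188]
0.1717 209 [0.52165551 0.12056697 0.01950936] 0.0005268410128990836 rel TCP [-0.00217726  0.00528428]
0.164 209 [0.52280083 0.11709165 0.02064349] 0.0005581460765833147 rel TCP [-0.00103195  0.00180896]
hull ((0.5235867500305176, 0.11565519124269485), 0.021096214652061462)
```

>>> arm_command(rows=[[[0.3,0.4,-25],[0,0,0]],[[0.3,0.4,-50],[0,0,0]],[[0.3,0.4,-70],[0,0,0]],[[0.3,0.4,-80],[0,0,0]],[[0.3,0.4,-82],[0,0,0]],[[0.3,0.4,-82],[0,0,0]],[[0.3,0.4,-82],[0,0,0]]])

```text
clock: 13.88
ee_pos: [0.525, 0.1168, 0.0767]
orientation: [3.101, 0.502, 0.003]
contact_force: [0.7, 0.3, -0.1]
opening: 0.0397
```

Run:
```python
from h import *
s=observe();print(s['clock'],s['ee_pos'],s['contact_force'],s['opening'])
c=cam('side');b=cv2.cvtColor(c['frame'],cv2.COLOR_RGB2BGR);np.savez('s5.npz',**c)
w=cam('wrist');a=cv2.cvtColor(w['frame'],cv2.COLOR_RGB2BGR)
o=np.zeros((400,800,3),np.uint8);o[:,:400]=cv2.resize(b[230:310,280:360],(400,400),interpolation=cv2.INTER_CUBIC)
o[:,400:]=cv2.resize(a[160:360,210:410],(400,400),interpolation=cv2.INTER_CUBIC);cv2.imwrite('pics/d5.png',o)
```

```text
13.875 [0.52502277 0.11678714 0.07669299] [ 0.66604019  0.25290891 -0.14231998] 0.03970333587983576
```

View pics/d5.png

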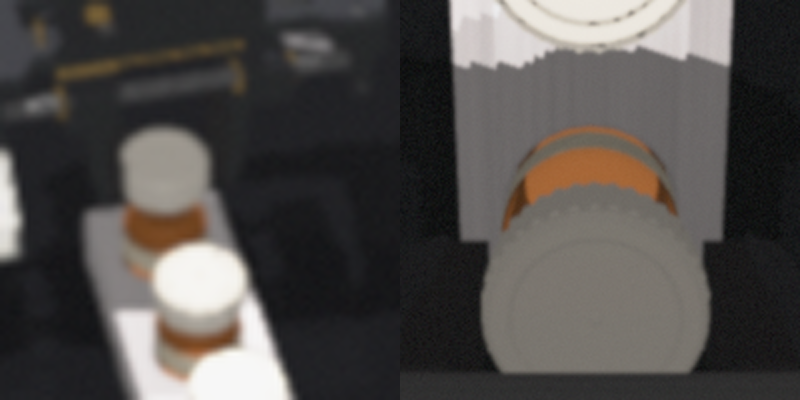

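Both views show the cap centred over the vial: the cap axis and vial body line up at x≈590 in the wrist crop. I'll press down gradually.

>>> arm_command(rows=[[[-0.8,-0.6,-1],[0,0,0]],[[-0.8,-0.6,-3],[0,0,0]],[[-0.8,-0.6,-4.5],[0,0,0]],[[-0.8,-0.6,-6],[0,0,0]],[[-0.8,-0.6,-7],[0,0,0]],[[-0.8,-0.6,-7],[0,0,0]]], newtons=60)

```text
clock: 14.72
ee_pos: [0.5245, 0.1161, 0.0698]
orientation: [3.101, 0.502, 0.003]
contact_force: [-0.7, -2.0, 5.9]
opening: 0.0401
```

>>> arm_command(rows=[[[0,0,-1],[0,0,0]],[[0,0,-2],[0,0,0]],[[0,0,-3],[0,0,0]],[[0,0,-3],[0,0,0]]])

```text
clock: 15.22
ee_pos: [0.5225, 0.116, 0.0648]
orientation: [-3.101, -0.502, 0.003]
contact_force: [-0.0, 0.5, -1.5]
opening: 0.0396
```

It clicked over: the force dropped to about 0. I'll continue to home.

>>> arm_command(rows=[[[0,0,-1],[0,0,0]],[[0,0,-2],[0,0,0]],[[0,0,-3],[0,0,0]],[[0,0,-3],[0,0,0]]])

```text
clock: 15.72
ee_pos: [0.524, 0.1159, 0.0635]
orientation: [3.101, 0.502, 0.002]
contact_force: [-1.5, -1.9, 4.9]
opening: 0.0396
```

>>> arm_command(rows=[[[0,0,-1.5],[0,0,0]],[[0,0,-3],[0,0,0]],[[0,0,-3],[0,0,0]],[[0,0,-3],[0,0,0]]])

```text
clock: 16.23
ee_pos: [0.5254, 0.1162, 0.0635]
orientation: [3.101, 0.502, 0.006]
contact_force: [-5.0, -2.9, 22.7]
opening: 0.0395
```

>>> arm_command(rows=[[[-0.7,-0.4,-0.5],[0,0,0]],[[-0.7,-0.4,-0.5],[0,0,0]],[[-0.7,-0.4,-0.5],[0,0,0]],[[-0.7,-0.4,-0.5],[0,0,0]]])

```text
clock: 16.73
ee_pos: [0.525, 0.116, 0.0634]
orientation: [3.101, 0.502, 0.007]
contact_force: [-6.8, -1.7, 23.2]
opening: 0.0393
```

Run:
```python
from h import *
s=observe();print(s['clock'],s['ee_pos'],s['contact_force'],s['ft_torque'],s['opening'])
w=cam('wrist');P=cloud(w);a=cv2.cvtColor(w['frame'],cv2.COLOR_RGB2BGR)
q=P[270:340,270:350].reshape(-1,3);q=q[(q[:,2]>.07)&(q[:,2]<.085)]
A=np.c_[q[:,:2]-q[:,:2].mean(0),np.ones(len(q))];print('cap top plane',np.linalg.lstsq(A,q[:,2],rcond=None)[0],len(q))
n=P[100:160,280:340].reshape(-1,3);n=n[(n[:,2]>.07)&(n[:,2]<.085)];print('neighbour top',np.median(n[:,2]) if len(n) else None,len(n))
c=cam('side');b=cv2.cvtColor(c['frame'],cv2.COLOR_RGB2BGR)
o=np.zeros((480,800,3),np.uint8);o[:,:400]=cv2.resize(b[190:310,270:370],(400,480),interpolation=cv2.INTER_CUBIC)
o[:,400:]=cv2.resize(a[100:340,210:410],(400,480));cv2.imwrite('pics/d6.png',o)
```

```text
16.725 [0.5250385  0.11596368 0.06341372] [-6.84292727 -1.65265208 23.20759012] [-0.42874699  0.92957164  0.03990276] 0.039320865930332884
cap top plane [-0.00012501  0.01185264  0.0769523 ] 5550
neighbour top 0.07669245354150198 3583
```

View pics/d6.png

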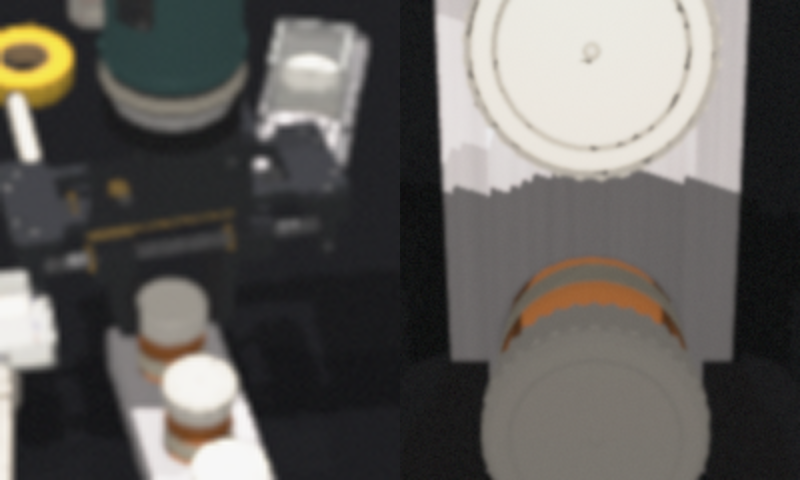

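The cap top is at 77.0 mm against the neighbour's 76.7 mm. It is level and pressed at 23 N, with the vial standing upright. Handing in.

```bash
python3 -c "
from bench import *
print(job_done()); s=observe(); print(s['clock'],s['ee_pos'],s['contact_force'],s['opening'])"
```

```text
the job is handed in; nothing more can be done
None
the job is handed in; nothing more can be done
```

I fed one cap with a full push of the plunger and let it spring back. I then pressed that cap onto the open vial past the click until it was home. I handed in at about 17 s, with the gripper still holding it down; the system gave no verdict.

**Last checks:**
- **Feeding:** the force jumped to 18 N at the plunger's end stop. Exactly one cap then lay on the tray, and the plunger was back at rest.
- **Seating:** the force reached about 6 N and fell to zero at the click. It then rose to 23 N with the tool no longer moving, at 63.4 mm, which is the height I had predicted for fully home.
- **Height and level:** the cap's top measured 77.0 mm against 76.7 mm on the neighbouring closed vial, and it was level to about 0.01 rad. All the vials in view stood upright.

**Not fully settled:**
- **Centring:** two measurements of the rim centre differed by about 1 mm. The tool ended about 1 mm off in x with a steady 7 N sideways load. That should be inside the 3 mm limit, but I did not measure it after seating.
- **Feeder at the end:** I did not measure the plunger and the magazine's caps again before handing in. Earlier pictures showed the plunger at rest and a cap in the magazine.

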